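Hang the sample-tube holder on the analyser's twin-pin dock

TASK

Pick up the white tube holder that has a grip tab and a rear flange with two holes, keep it upright, and hang it by both holes at once on the two upright pins of the docking stand. The pin bar's exact place sideways on the stand is not known, so find the pins by eye or feel; then push the holder down until its flange is fully home on the bar and the spring catch has snapped shut over it, and let go. Be gentle: never bear on the stand with more than about 20 N, and leave the other things on the bench where they are.

Things in the scene. Friction and masses are not known exactly. Their poses are not given: they have to be found in the camera images.
- holder: Tube holder, 0.35 kg, white plastic, loose, standing upright: a rack 44 (x) x 110 (y) x 66 mm high with five closed tubes (grey caps reach 86 mm), a flange at its rear (+x) side and a grip tab on the flange. Origin at the centre of the rack's underside; z up. To hang, its x points along the stand's x: the flange lies on the pin bar, the rack hangs in front of it with 3 mm gap.
- holder_seat (a point): Underside of the holder's flange, midway between its two holes: 38, 0, 60 mm from the holder's origin, same axes. The flange is 6 mm thick, 110 mm wide in y and ends 16 mm behind this point (+x). The two through holes are 9.6 mm wide, at y = -40 and +40 mm from it.
- holder_grip (a point): Middle of the part of the holder's grip tab to grasp, 52 mm above holder_seat, same axes. The tab stands on the flange above the line of the holes: 10 mm thick in x, 50 mm wide in y, its top 17 mm above this point. Grip it across its thickness with the fingertips no more than 22 mm below this point, so that they clear caps, pins and catch.
- stand: Docking stand, fixed. White column on a steel base plate 150 x 150 x 10 mm; origin at the centre of its underside, z up; its front, where the holder hangs, faces its own -x. On top lies an aluminium pin bar, 120 mm long in y, 14 mm thick, top face at 115 mm, with two upright steel pins 80 mm apart in y. Highest parts: pin tips and catch, 137 mm.
- stand_seat (a point): In the plane of the bar's top face, on the line of the pins, at the stand's middle: -30, 0, 115 mm from the stand's origin, same axes. The bar is clamped fast, its pins' midpoint anywhere from -12 to +12 mm from here in y, unmeasured: look, or slide the flange lightly over the tips along y until the holes drop on. Pins: 8 mm wide, 22 mm tall, last 4 mm tapered to 4 mm.
- catch (a joint): Spring catch on the pin bar, behind the flange, midway between the pins: a steel wedge 22 mm wide. Value in m: 0 = forward (shut), up to 0.007 pushed back to +x. Over its last 14 mm down the flange's rear edge pushes it back 2 to 3 mm; at full depth it snaps forward over the flange. That takes a push of about 4 to 8 N on top of the holder's weight.
- plain_rack: bystander: a white tube rack 44 x 110 x 66 mm with five capped tubes but NO rear flange and NO grip tab; origin at the centre of its underside
- bottle: bystander: white plastic bottle, 60 mm wide, 150 mm tall; origin at the centre of its underside
- jar: bystander: amber glass jar, 60 mm wide, 80 mm tall; origin at the centre of its underside
- beaker: bystander: clear beaker, 64 mm wide, 75 mm tall; origin at the centre of its underside
- tip_box: bystander: grey box with a white top, 80 x 115 x 68 mm; origin at the centre of its underside
- dish: bystander: shallow white dish, 80 mm wide, 16 mm high; origin at the centre of its underside
- weight: bystander: small steel calibration weight, 32 mm wide, 30 mm tall; origin at the centre of its underside
Not all that is in view belongs to the job. Leave any purple or turquoise look-alike of the stand alone. What is shaped like the holder but red is not meant.

How it is judged (in metres and radians):
On the way, in this order (a step that is already met when the one before it is completed fails the run):
1. the holder is lifted clear of the bench (height (world z) of holder above 0.03 m), for 0.2 s.
2. both holes are over the pins, the flange within 16 mm of the bar (z of holder_seat in the frame of stand_seat below 0.016 m and x of holder_seat in the frame of stand_seat between -0.006 and 0.006 m and y of holder_seat in the frame of stand_seat between -0.016 and 0.016 m and angle between the x axis of holder and the x axis of stand, either way round below 0.1 rad and angle between holder's own z axis and vertical below 0.1 rad), for 0.1 s.
At the end, for the whole second after the job is handed in: The holder hangs on both pins, released and at rest: flange on the bar to within 2.5 mm in height, within 4 mm of the pins' line and 16 mm of the stand's middle (the pins themselves allow less), heading with the stand and upright to within 0.10 rad, the catch shut (below 1.5 mm) (z of holder_seat in the frame of stand_seat between -0.0025 and 0.0025 m and x of holder_seat in the frame of stand_seat between -0.004 and 0.004 m and y of holder_seat in the frame of stand_seat between -0.016 and 0.016 m and angle between the x axis of holder and the x axis of stand, either way round below 0.1 rad and angle between holder's own z axis and vertical below 0.1 rad and value of joint catch below 0.0015 m and linear speed of holder below 0.01 m/s and contact force between holder and the fingers below 0.1 N); the robot touches nothing.
It fails at once if the holder bears on the stand with more than 25 N (contact force between holder and stand above 25 N).
It fails at once if the arm or fingers push on the stand with more than 25 N (contact force between any of the fingers, the arm and stand above 25 N).
It fails at once if the holder is tipped more than 0.5 rad (angle between holder's own z axis and vertical above 0.5 rad).
It fails at once if a bystander is moved more than 30 mm (distance of any of plain_rack, bottle, jar, beaker, tip_box, dish, weight from where it was at the start of the episode above 0.03 m).
It also fails if it takes over 67 s, if anything falls off the work surface, if the arm or the gripper's body presses on something with over 40 N, if the wrist force passes 120 N, or if a joint passes its speed limit or range.

ROBOT

A 6-joint arm with a two-finger parallel gripper is mounted at the origin on the work surface. World frame = base frame: x ahead of the robot, y to its left, z up, the work surface at z = 0. Lengths are in m, angles in degrees, forces in N, time in s.
With the tool pointing down it reaches from about 0.2 to 0.875 m from the base axis. Payload 3.4 kg.
Tool frame: the origin (TCP) lies between the finger pads; the fingertips stand 22 mm ahead of it and the grasp point (between the pads) lies 3 mm ahead of it; y points along the fingers, z is the direction in which the jaws open and shut, and the axes are right-handed (so a half turn about y gives the same grasp; the last joint's range is limited). The gripper opens to 94 mm and grips with 3 to 60 N. Pads are 16 mm wide; open, the fingers measure 119 mm over their backs; the gripper's body (75 mm by 177 mm) begins 78 mm behind the grasp point.
Start: joints at [-72.766, 15.808, 86.224, -0, 77.962, -6.933], TCP at [0.235, -0.525, 0.227] pointing down, gripper open.
Joint ranges: [-165.64, 165.64], [-43.16, 119.46], [12.63, 154.43], [-67.54, 247.53], [6.08, 155.33], [-154.97, 154.97]. Speed limits (degrees/s): [147.25, 147.25, 180, 180, 180, 180].

INTERFACE

Orientations are given as a 3x3 rotation matrix whose columns are the frame's x, y, z axes.
In Python, from bench import env gives the robot as it stands. The module is installed in compiled form; this text tells all that it offers.
- The arm moves only by the shell command python3 -m inch 'ROWS' [FORCE]. ROWS is JSON, a list of rows, each a list of 7 numbers: the shift along the world's x, y, z as a fraction of full scale, then the turn, a rotation vector about the world's x, y, z as a fraction of full scale, then the opening, from -1 (shut) to 1 (fully open). A call has 1 to 20 rows; each row is the pose to reach, as a shift and turn from the pose measured when the call began, turning the shorter way round; what a row does not reach only later rows make up. Full scale, the value 1, is 40 cm for a shift and 180 degrees for a turn. A row lasts 1/10 s, in which the tool goes at most 50 mm and 8.59 degrees, less where a joint would pass 70% of its speed; a pose out of reach is approached as far as the arm can. A call with a number of a shift or a turn outside -1 to 1 is refused whole. A call with a gripper value outside its range is refused whole. The fingers move at their own pace and stop on an object; FORCE is the grip in N (left out, the last holds). Time passes only in rows, so rows that repeat a pose let the fingers close. It gives the time, the measured TCP pose, the force and the opening at its end, in the units of the state.
- env.get_state(): the state, without advancing time (a new reading comes with each control period).
- env.capture(name): name is "side" or "top" or "wrist"; returns a dict with "frame" (420x560x3 uint8, red, green, blue), "z_map" (420x560 float32, m along the optical axis (not along the pixel's ray), 0 where there is no reading), "mtx" (3x3 intrinsics, pixels), "distortion" ([k1, k2, p1, p2, k3] as OpenCV has them; the pictures are not rectified), "camera_from_world" (4x4, takes a point from world to camera coordinates); the wrist camera has in their place "mount" (4x4, takes a point from camera to tool coordinates, whose origin is the TCP and whose axes are the tool frame's). Camera axes: x right, y down, z forward; pixel columns grow to the right and rows downward; lengths in m; the calibration is good to about 2 mm. A picture is of the moment at which its call begins: read the wrist's pose just before it.
- env.close_job(): hands the job in, once; it reports no verdict.
The state is a dict: "clock": time; "joint_pos": joint angles; "joint_vel": joint speeds; "joint_efforts": joint torques, N m; "tcp_pos": TCP position; "orientation": TCP orientation; "contact_force": force on the tool from outside, world axes, zero at the start; "ft_torque": the same for the moment, N m; "opening": finger opening in m.
Only numpy, scipy, OpenCV 4.12 (cv2) and the standard library are available. Lean on these libraries where they do the work, as an engineer would, in place of code of your own. Each camera call takes 0.05 s, during which the arm holds its last target.

## Working session

There is one attempt and no reset: what is moved stays moved. The work goes in short steps, Python scripts to look and compute and a shell command to move; the robot and the scene stay as the last step left them, time stands still between calls to the robot, and variables do not carry over. Pictures are saved under pics/ and viewed, and the job is handed in when it is done.

```bash
mkdir -p pics; ls; python3 - <<'E'
from bench import env
import cv2,pickle,numpy as np
s=env.get_state()
for k,v in s.items(): print(k,np.round(v,4).tolist())
d={}
for n in ("top","side","wrist"):
    c=env.capture(n); d[n]=c
    cv2.imwrite(f"pics/{n}0.png",c["frame"][:,:,::-1])
    print(n,np.round(c["mtx"],1).tolist(),np.round(c["distortion"],4).tolist(), np.round(c.get("camera_from_world",c.get("mount")),3).tolist(),(c["z_map"]>0).mean())
pickle.dump((s,d),open("c0.pkl","wb"))
E
```

```text
pics
clock 0.0
joint_pos [-72.7666, 15.845, 86.2938, -0.0013, 77.9627, -6.9326]
joint_vel [0.0017, -0.121, -0.0686, 0.0639, 0.0628, -0.0858]
joint_efforts [0.0024, -40.4576, -23.723, 0.0705, 0.0343, -0.0001]
tcp_pos [0.2352, -0.5241, 0.2266]
orientation [[-0.9124, -0.0005, 0.4094], [-0.4094, 0.0017, -0.9124], [-0.0002, -1.0, -0.0018]]
contact_force [0.0832, 0.2356, 0.589]
ft_torque [0.0056, 0.0173, 0.0744]
opening 0.0941
top [[467.5, 0.0, 273.3], [0.0, 467.5, 211.5], [0.0, 0.0, 1.0]] [-0.0654, 0.0, 0.0, 0.0, 0.0] [[0.004, -1.0, -0.001, 0.049], [-0.997, -0.004, -0.076, 0.466], [0.076, 0.002, -0.997, 1.45], [0.0, 0.0, 0.0, 1.0]] 0.9959396258503401
side [[472.9, 0.0, 278.1], [0.0, 472.9, 200.5], [0.0, 0.0, 1.0]] [-0.0968, 0.0, 0.0, 0.0, 0.0] [[-0.949, -0.315, 0.013, 0.424], [-0.254, 0.739, -0.624, 0.14], [0.187, -0.595, -0.781, 1.111], [0.0, 0.0, 0.0, 1.0]] 0.9960544217687075
wrist [[355.7, 0.0, 279.4], [0.0, 355.7, 213.0], [0.0, 0.0, 1.0]] [0.0201, 0.0, 0.0, 0.0, 0.0] [[0.001, 0.974, 0.227, -0.066], [-0.0, -0.227, 0.974, -0.156], [1.0, -0.001, -0.0, -0.001], [0.0, 0.0, 0.0, 1.0]] 0.9960926870748299
```

View pics/top0.png

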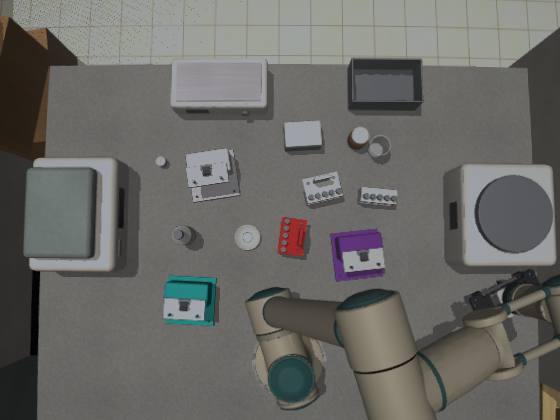

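View pics/side0.png

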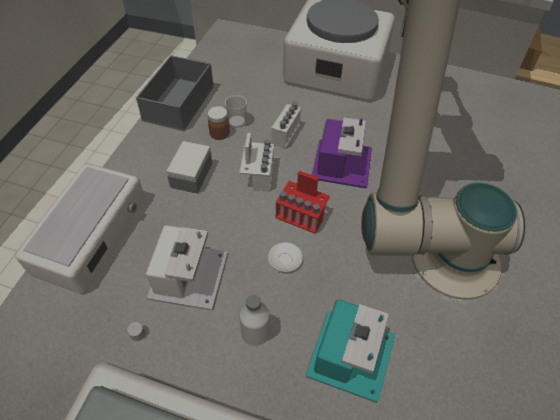

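View pics/wrist0.png

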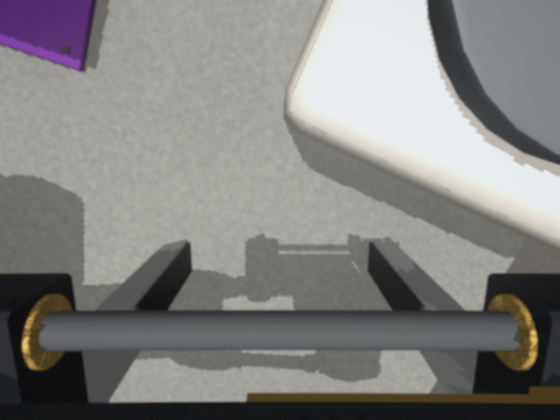

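```bash
python3 - <<'E'
import pickle,cv2,numpy as np
s,d=pickle.load(open("c0.pkl","rb"))
t=d["top"]["frame"][:,:,::-1]; q=d["side"]["frame"][:,:,::-1]
def cr(im,u,v,w,h,k): return cv2.resize(im[v:v+h,u:u+w],None,fx=k,fy=k,interpolation=cv2.INTER_CUBIC)
a=np.hstack([cr(t,175,140,80,70,5),cr(t,285,160,80,70,5)])
b=np.hstack([cr(q,140,215,100,100,4),cr(q,220,120,100,100,4)])
cv2.imwrite("pics/cropA.png",a); cv2.imwrite("pics/cropB.png",b)
E
```

```text
(no output)
```

View pics/cropA.png

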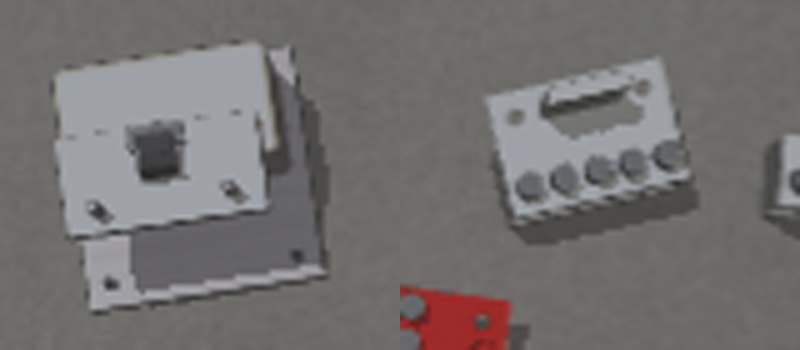

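View pics/cropB.png

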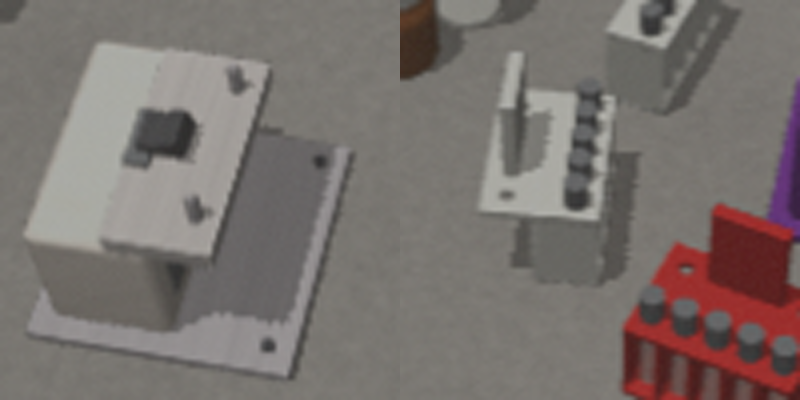

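```bash
cat > h.py <<'E'
import numpy as np,cv2
def rays(c,uv):
    uv=np.asarray(uv,float).reshape(-1,1,2)
    n=cv2.undistortPoints(uv,c["mtx"],np.array(c["distortion"]))[:,0]
    return np.c_[n,np.ones(len(n))]
def T_wc(c,s=None):
    if "camera_from_world" in c: return np.linalg.inv(c["camera_from_world"])
    T=np.eye(4); T[:3,:3]=s["orientation"]; T[:3,3]=s["tcp_pos"]
    return T@np.array(c["mount"])
def onplane(c,uv,z,s=None):
    T=T_wc(c,s); r=rays(c,uv)@T[:3,:3].T; o=T[:3,3]
    return o+r*((z-o[2])/r[:,2])[:,None]
def cloud(c,s=None):
    h,w=c["z_map"].shape; v,u=np.mgrid[:h,:w]
    r=rays(c,np.c_[u.ravel(),v.ravel()])*c["z_map"].reshape(-1,1)
    T=T_wc(c,s); P=r@T[:3,:3].T+T[:3,3]; P[c["z_map"].ravel()<=0]=np.nan
    return P.reshape(h,w,3)
def tri(*obs):
    A=np.zeros((3,3));b=np.zeros(3)
    L=[]
    for c,uv,s in obs:
        T=T_wc(c,s); d=(rays(c,[uv])@T[:3,:3].T)[0]; d/=np.linalg.norm(d); o=T[:3,3]
        M=np.eye(3)-np.outer(d,d);A+=M;b+=M@o;L.append((o,M))
    p=np.linalg.solve(A,b); return p,[np.linalg.norm(M@(p-o)) for o,M in L]
E
python3 - <<'E'
import pickle,numpy as np,cv2
from h import *
s,d=pickle.load(open("c0.pkl","rb"))
for n in("top","side"):
    P=cloud(d[n]);
    cen=onplane(d["top"],[[323,188],[210,168]],0.08)
    for nm,c0,zs in (("holder",cen[0],[(.057,.072),(.08,.09),(.12,.135)]),("stand",cen[1],[(.003,.02),(.105,.12),(.122,.145)])):
        near=np.linalg.norm(P[:,:,:2]-c0[:2],axis=2)<.12
        if nm=="holder": near&=np.linalg.norm(P[:,:,:2]-c0[:2],axis=2)<.085
        for a,b in zs:
            m=near&(P[:,:,2]>a)&(P[:,:,2]<b)
            if m.sum()<3: print(n,nm,a,m.sum());continue
            Q=P[m]; r=cv2.minAreaRect((Q[:,:2]*1000).astype(np.float32))
            print(n,nm,(a,b),m.sum(),"z",np.round(np.median(Q[:,2]),4),"mean",np.round(Q.mean(0),4),"rect",np.round(np.array([*r[0],*r[1],r[2]]),1))
E
```

```text
top holder (0.057, 0.072) 646 z 0.0657 mean [ 0.536  -0.097   0.0656] rect [537.2 -98.3  76.3 110.7  13. ]
top holder (0.08, 0.09) 114 z 0.085 mean [ 0.5185 -0.1013  0.085 ] rect [533.7 -98.9  51.7  96.8  13.5]
top holder (0.12, 0.135) 61 z 0.1282 mean [ 0.5581 -0.0938  0.1279] rect [558.2 -94.    9.7  48.3  12.7]
top stand (0.003, 0.02) 1131 z 0.0084 mean [0.5584 0.2285 0.0084] rect [592.4 242.5 233.9 235.2  11.5]
top stand (0.105, 0.12) 734 z 0.1143 mean [0.5677 0.2465 0.114 ] rect [586.5 246.7  98.6 127.3   9. ]
top stand (0.122, 0.145) 110 z 0.1284 mean [0.5736 0.2484 0.1291] rect [569.  255.8  49.5 102.7  11.6]
side holder (0.057, 0.072) 684 z 0.0659 mean [ 0.5344 -0.0882  0.0657] rect [536.9 -98.2  76.4 115.   13.3]
side holder (0.08, 0.09) 171 z 0.0853 mean [ 0.5186 -0.098   0.0849] rect [534.9 -98.9  55.5 103.4  14.1]
side holder (0.12, 0.135) 69 z 0.128 mean [ 0.5573 -0.0899  0.1276] rect [558.1 -92.7  10.   49.9  13.7]
side stand (0.003, 0.02) 2047 z 0.0097 mean [0.5488 0.2554 0.0096] rect [585.6 257.2 234.2 208.6  24.8]
side stand (0.105, 0.12) 1281 z 0.1145 mean [0.5643 0.2523 0.1142] rect [585.3 249.1  98.  121.8   7.7]
side stand (0.122, 0.145) 193 z 0.1294 mean [0.5706 0.2493 0.1293] rect [570.7 249.4  47.9  86.5   8.5]
```

Candidates in the top view are the white flanged holder at (323,188), the plain rack at (378,197) with no flange, and the red look-alike at (292,236). For the stand they are the white one at (212,173), purple at (360,255) and turquoise at (190,300). The crops show the white holder with its tab and two holes, and the white stand with two pins and a dark catch. I'll use those two.

From depth in both views, the tab is at about (0.558, -0.0935), its top at z 0.128 (expected 0.129), and the yaw is about 13°. I'll go above the holder next.

```bash
python3 -m inch '[[0.725,0.967,0.04,0,0,0.437,1],[0.725,0.967,0.04,0,0,0.437,1],[0.725,0.967,0.04,0,0,0.437,1],[0.725,0.967,0.04,0,0,0.437,1],[0.725,0.967,0.04,0,0,0.437,1],[0.725,0.967,0.04,0,0,0.437,1],[0.725,0.967,0.04,0,0,0.437,1],[0.725,0.967,0.04,0,0,0.437,1],[0.725,0.967,0.04,0,0,0.437,1],[0.725,0.967,0.04,0,0,0.437,1],[0.725,0.967,0.04,0,0,0.437,1],[0.725,0.967,0.04,0,0,0.437,1],[0.725,0.967,0.04,0,0,0.437,1],[0.725,0.967,0.04,0,0,0.437,1]]'
```

```text
clock: 1.55
tcp_pos: [0.5245, -0.1386, 0.2427]
orientation: [[0.22, -0.002, 0.975], [-0.975, -0.0, 0.22], [-0.0, -1.0, -0.002]]
contact_force: [-0.7, -0.2, -0.1]
opening: 0.0939
```

```bash
python3 -m inch '[[0.084,0.113,0,0,0,0.001,1],[0.084,0.113,0,0,0,0.001,1],[0.084,0.113,0,0,0,0.001,1],[0.084,0.113,0,0,0,0.001,1]]'; python3 - <<'E'
from bench import env
import cv2,pickle,numpy as np
from h import *
s=env.get_state(); c=env.capture("wrist"); t=env.capture("top")
pickle.dump((s,{"wrist":c,"top":t}),open("c1.pkl","wb"))
cv2.imwrite("pics/w1.png",c["frame"][:,:,::-1])
print(np.round(s["tcp_pos"],4),np.round(s["contact_force"],2))
P=cloud(c,s)
c0=np.array([.537,-.098])
near=np.linalg.norm(P[:,:,:2]-c0,axis=2)<.085
for a,b in [(.057,.072),(.12,.135)]:
    m=near&(P[:,:,2]>a)&(P[:,:,2]<b);Q=P[m]
    r=cv2.minAreaRect((Q[:,:2]*1000).astype(np.float32)); v,u=np.nonzero(m)
    print(m.sum(),"z",np.round(np.median(Q[:,2]),4),np.round(Q.mean(0),4),np.round(np.array([*r[0],*r[1],r[2]]),1),u.min(),u.max(),v.min(),v.max())
E
```

```text
clock: 1.95
tcp_pos: [0.5573, -0.0945, 0.2427]
orientation: [[0.222, -0.003, 0.975], [-0.975, -0.001, 0.222], [0.0, -1.0, -0.003]]
contact_force: [-0.4, -0.4, 0.1]
opening: 0.094
[ 0.5573 -0.0945  0.2427] [-0.36 -0.43  0.13]
6640 z 0.0651 [ 0.5382 -0.0929  0.0652] [537.4 -98.   75.7 110.9  13.4] 217 298 141 255
807 z 0.1279 [ 0.5587 -0.0914  0.1278] [558.9 -92.3   9.6  49.6  12.7] 276 288 182 244
```

View pics/w1.png

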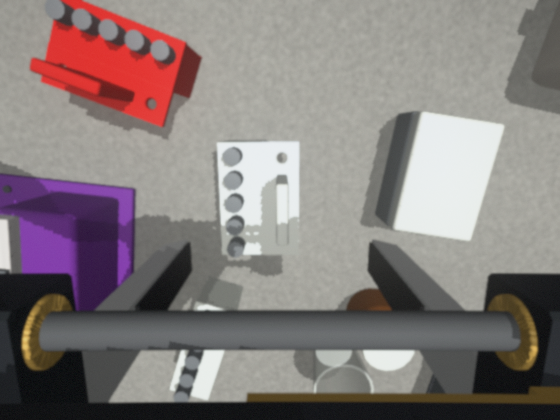

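The wrist image shows the holder between the fingers, tab top at (282,210) and z 0.128, hole at (282,157). It agrees with the other views, so I'll descend, grip, and check.

```bash
python3 -m inch '[[0.003,0.004,-0.1,0,0,0.002,1],[0.003,0.004,-0.2,0,0,0.002,1],[0.003,0.004,-0.28,0,0,0.002,1],[0.003,0.004,-0.314,0,0,0.002,1],[0.003,0.004,-0.314,0,0,0.002,1],[0.003,0.004,-0.314,0,0,0.002,1]]' 30; python3 -m inch '[[0,0,0,0,0,0,-1],[0,0,0,0,0,0,-1],[0,0,0,0,0,0,-1],[0,0,0,0,0,0,-1],[0,0,0,0,0,0,-1],[0,0,0,0,0,0,-1],[0,0,0,0,0,0,-1]]' 45
```

```text
clock: 2.65
tcp_pos: [0.5586, -0.0936, 0.1177]
orientation: [[0.227, -0.002, 0.974], [-0.974, -0.001, 0.227], [0.001, -1.0, -0.002]]
contact_force: [0.2, 0.1, 1.0]
opening: 0.094
clock: 3.35
tcp_pos: [0.5586, -0.0936, 0.1177]
orientation: [[0.227, -0.002, 0.974], [-0.974, -0.001, 0.227], [0.001, -1.0, -0.002]]
contact_force: [0.1, 0.0, 0.1]
opening: 0.0416
```

```bash
python3 -m inch '[[0,0,0,0,0,0,-1],[0,0,0,0,0,0,-1],[0,0,0,0,0,0,-1],[0,0,0,0,0,0,-1],[0,0,0,0,0,0,-1],[0,0,0,0,0,0,-1],[0,0,0,0,0,0,-1]]' 45
```

```text
clock: 4.05
tcp_pos: [0.5586, -0.0936, 0.1175]
orientation: [[0.227, -0.002, 0.974], [-0.974, -0.001, 0.227], [0.001, -1.0, -0.002]]
contact_force: [0.3, 0.5, -1.2]
opening: 0.0098
```

Gripped at 9.8 mm opening, which matches the 10 mm tab. Before moving, I'll measure the pins from the stored top and side pictures.

```bash
python3 - <<'E'
import pickle,numpy as np,cv2
from h import *
s,d=pickle.load(open("c0.pkl","rb"))
for n,(u0,v0,w,h) in (("top",(180,145,60,60)),("side",(145,220,85,85))):
    P=cloud(d[n])[v0:v0+h,u0:u0+w]
    m=((P[:,:,2]>.120)&(P[:,:,2]<.15)).astype(np.uint8)
    k,l,st,ce=cv2.connectedComponentsWithStats(m)
    for i in range(1,k):
        Q=P[l==i]
        t=Q[Q[:,2]>.13]
        print(n,st[i].tolist(),np.round(ce[i]+[u0,v0],1),"zmax",np.round(Q[:,2].max(),4),"mean",np.round(Q.mean(0),4),"tip",np.round(t.mean(0),4) if len(t) else None,len(t))
    # plane z~.115 edges
    m=((P[:,:,2]>.111)&(P[:,:,2]<.118)); Q=P[m]
    r=cv2.minAreaRect((Q[:,:2]*1000).astype(np.float32)); print(np.round(np.array([*r[0],*r[1],r[2]]),1)); print(np.round(cv2.boxPoints(r),1).tolist())
    # base plate
    m=((P[:,:,2]>.006)&(P[:,:,2]<.013)); Q=P[m]
    r=cv2.minAreaRect((Q[:,:2]*1000).astype(np.float32)); print("base",np.round(np.array([*r[0],*r[1],r[2]]),1))
    im=d[n]["frame"][v0:v0+h,u0:u0+w,::-1]
    cv2.imwrite(f"pics/st_{n}.png",cv2.resize(im,None,fx=7,fy=7,interpolation=cv2.INTER_CUBIC))
E
```

```text
top [20, 19, 12, 12, 96] [205.9 169.6] zmax 0.1378 mean [0.5795 0.2484 0.1282] tip [0.574  0.248  0.1337] 29
top [16, 25, 1, 1, 1] [196. 170.] zmax 0.1234 mean [0.5789 0.2784 0.1234] tip None 0
top [18, 25, 1, 1, 1] [198. 170.] zmax 0.1222 mean [0.5791 0.2727 0.1222] tip None 0
top [20, 26, 1, 1, 1] [200. 171.] zmax 0.1209 mean [0.5764 0.2669 0.1209] tip None 0
top [14, 28, 1, 1, 1] [194. 173.] zmax 0.121 mean [0.5704 0.2845 0.121 ] tip None 0
top [42, 29, 1, 1, 1] [222. 174.] zmax 0.1213 mean [0.5675 0.2018 0.1213] tip None 0
top [16, 30, 1, 1, 1] [196. 175.] zmax 0.1204 mean [0.5645 0.2786 0.1204] tip None 0
top [39, 30, 4, 5, 11] [220.6 177.1] zmax 0.1432 mean [0.5572 0.2048 0.1293] tip [0.557  0.2047 0.136 ] 5
top [11, 33, 1, 1, 1] [191. 178.] zmax 0.1202 mean [0.5556 0.2933 0.1202] tip None 0
top [23, 33, 1, 1, 1] [203. 178.] zmax 0.1201 mean [0.5557 0.2578 0.1201] tip None 0
top [26, 33, 1, 1, 1] [206. 178.] zmax 0.1211 mean [0.5556 0.2488 0.1211] tip None 0
top [30, 32, 1, 1, 1] [210. 177.] zmax 0.1224 mean [0.5584 0.2369 0.1224] tip None 0
top [12, 35, 4, 3, 9] [193.7 181.1] 
[... 437 characters left out ...]
 ]
[[527.9000244140625, 301.79998779296875], [546.7000122070312, 182.8000030517578], [606.0, 192.10000610351562], [587.2999877929688, 311.20001220703125]]
base [582.7 250.1 186.3 181.2   0. ]
side [52, 11, 4, 7, 24] [198.4 233.8] zmax 0.1397 mean [0.5563 0.2063 0.1299] tip [0.5561 0.2061 0.1344] 14
side [25, 22, 19, 14, 180] [179.8 248.6] zmax 0.1363 mean [0.5785 0.2513 0.1274] tip [0.5734 0.2493 0.1321] 56
side [41, 43, 5, 8, 26] [187.7 266.5] zmax 0.136 mean [0.544  0.2859 0.1297] tip [0.5444 0.2853 0.1339] 14
[567.8 246.8  61.2 121.8   8.4]
[[528.7000122070312, 302.6000061035156], [546.5, 182.10000610351562], [607.0, 191.0], [589.2000122070312, 311.5]]
base [581.1 243.8 150.7 152.7   8.2]
```

View pics/st_top.png

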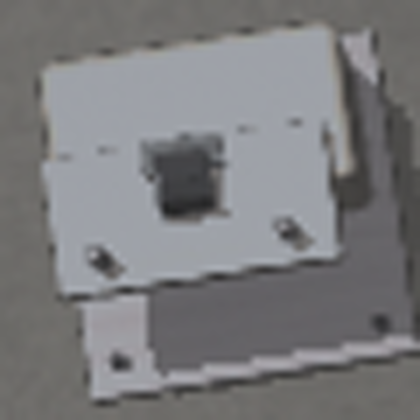

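View pics/st_side.png

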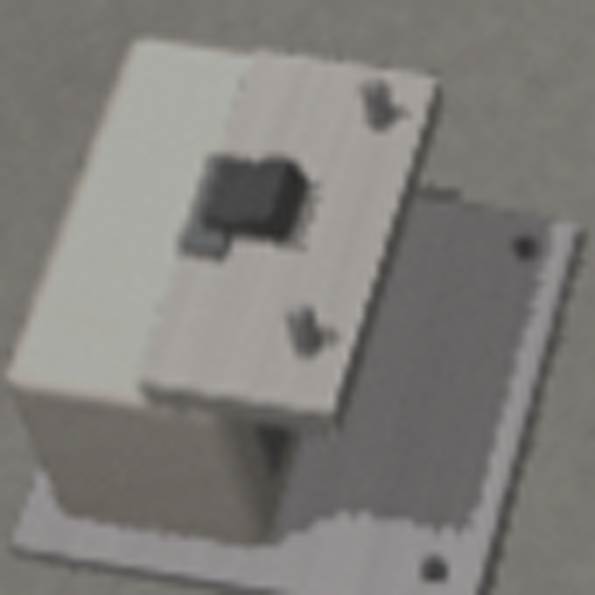

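Pins found: P1 ≈ (0.557, 0.2055) and P2 ≈ (0.5445, 0.2845). They are 80 mm apart, heading about 8.6°, tips near z 0.137, all as expected. I'll lift, turn by -4.4°, and stop 100 mm short so the wrist camera sees both the holes and the pins.

```bash
python3 -m inch '[[0,0,0.06,0,0,0,-1],[0,0,0.14,0,0,0,-1],[0,0,0.24,0,0,0,-1],[0,0,0.33,0,0,-0.01,-1],[0.003,0.05,0.375,0,0,-0.0245,-1],[0.006,0.14,0.375,0,0,-0.0245,-1],[0.009,0.25,0.375,0,0,-0.0245,-1],[0.012,0.36,0.375,0,0,-0.0245,-1],[0.015,0.46,0.375,0,0,-0.0245,-1],[0.017,0.54,0.375,0,0,-0.0245,-1],[0.018,0.585,0.375,0,0,-0.0245,-1],[0.018,0.598,0.375,0,0,-0.0245,-1],[0.018,0.598,0.375,0,0,-0.0245,-1],[0.018,0.598,0.375,0,0,-0.0245,-1],[0.018,0.598,0.375,0,0,-0.0245,-1]]'; python3 - <<'E'
from bench import env
import cv2,pickle,numpy as np
from h import *
s=env.get_state(); d={n:env.capture(n) for n in("wrist","top","side")}
pickle.dump((s,d),open("c2.pkl","wb"))
for n in d: cv2.imwrite(f"pics/{n}2.png",d[n]["frame"][:,:,::-1])
print(np.round(s["tcp_pos"],4),np.round(s["contact_force"],2),np.round(s["ft_torque"],2),np.round(s["orientation"],4).tolist(),s["opening"])
E
```

```text
clock: 5.55
tcp_pos: [0.5658, 0.1443, 0.2674]
orientation: [[0.15, -0.002, 0.989], [-0.989, -0.002, 0.15], [0.001, -1.0, -0.003]]
contact_force: [-0.4, -0.1, -3.7]
opening: 0.0098
[0.5658 0.1443 0.2674] [-0.38 -0.12 -3.69] [ 0.01 -0.22  0.  ] [[0.15, -0.0024, 0.9887], [-0.9887, -0.0016, 0.15], [0.0013, -1.0, -0.0026]] 0.009783886468282706
```

View pics/wrist2.png

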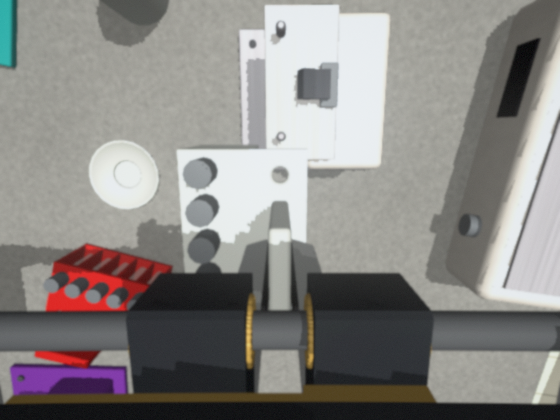

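View pics/side2.png

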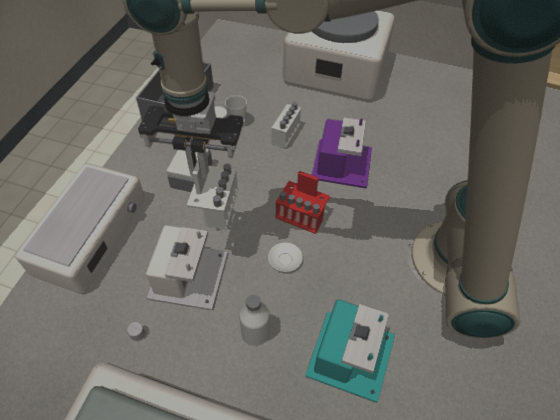

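The wrist view shows the upright holder's +y hole at (280,173), the two pins at (281,27) and (281,136), and the catch at (313,84). Now I'll measure these in one frame.

```bash
cat > m2.py <<'E'
import pickle,numpy as np,cv2,sys
from h import *
s,d=pickle.load(open(sys.argv[1],"rb")); c=d["wrist"]
P=cloud(c,s); R=np.array(s["orientation"]); 
ax=R[:,2].copy(); ax[2]=0; ax/=np.linalg.norm(ax); ay=np.array([-ax[1],ax[0],0]); B=np.stack([ax,ay,[0,0,1]])
L=(P-s["tcp_pos"])@B.T   # hand-levelled frame: x jaw/holder x, y holder y, z up (from tcp)
np.save("L.npy",L)
W=P[:,:,2]
# flange top: seat+6 => z rel -.0515 
m=(np.abs(L[:,:,2]+.0515)<.008)&(np.abs(L[:,:,0]-.0)<.075)&(np.abs(L[:,:,1])<.07)
Q=L[m]; print("flange n",len(Q))
A=np.c_[Q[:,:2],np.ones(len(Q))]
w=np.ones(len(Q),bool)
for _ in range(4):
    k=np.linalg.lstsq(A[w],Q[w,2],rcond=None)[0]; w=np.abs(A@k-Q[:,2])<.002
print("plane z=",np.round(k,4),"ranges",np.round(Q[w].min(0),4),np.round(Q[w].max(0),4))
e=Q[w]
g=c["frame"].astype(int).mean(2)
for nm,lo,hi in (("pins/catch",.119,.15),):
    mm=((W>lo)&(W<hi)&(L[:,:,1]>.045)&(L[:,:,1]<.2)&(np.abs(L[:,:,0])<.05)).astype(np.uint8)
    n,l,st,ce=cv2.connectedComponentsWithStats(mm)
    for i in range(1,n):
        if st[i,4]<10: continue
        q=L[l==i]; t=P[l==i][:,2]>.131
        print(nm,st[i].tolist(),np.round(ce[i],1),"mean",np.round(q.mean(0)*1000,1),"top",np.round(q[t].mean(0)*1000,1) if t.any() else None,t.sum(),"Wz max",np.round(P[l==i][:,2].max(),4),"world top",np.round(P[l==i][t].mean(0),4))
E
python3 m2.py c2.pkl; python3 - <<'E'
import pickle,cv2
s,d=pickle.load(open("c2.pkl","rb")); im=d["wrist"]["frame"][:,:,::-1]
cv2.imwrite("pics/w2c.png",cv2.resize(im[0:200,230:350],None,fx=3,fy=3,interpolation=cv2.INTER_CUBIC))
E
```

```text
flange n 10298
plane z= [-0.0018 -0.0023 -0.0524] ranges [-0.0599 -0.0468 -0.0544] [ 0.0163  0.0556 -0.0504]
pins/catch [276, 20, 10, 18, 146] [280.5  28.2] mean [   0.8  139.9 -135.6] top [   0.8  140.7 -133.1] 103 Wz max 0.1378 world top [0.5456 0.2836 0.1344]
pins/catch [297, 63, 42, 44, 1451] [318.7  83.9] mean [  31.   101.2 -140.7] top [  21.5  101.7 -134.9] 327 Wz max 0.1351 world top [0.5718 0.2482 0.1325]
pins/catch [276, 131, 10, 10, 78] [281.  135.6] mean [   1.2   61.8 -133.1] top [   1.2   61.7 -133.1] 77 Wz max 0.1374 world top [0.5577 0.2055 0.1344]
```

View pics/w2c.png

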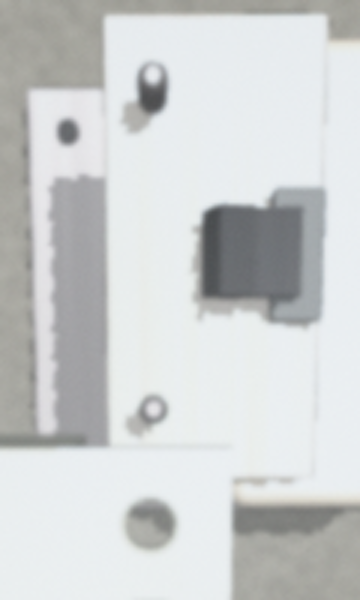

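```bash
python3 - <<'E'
import pickle,numpy as np,cv2
from h import *
s,d=pickle.load(open("c2.pkl","rb")); c=d["wrist"]; g=cv2.cvtColor(c["frame"],cv2.COLOR_RGB2GRAY)
# hole centre: dark blob in white flange
def blob(u0,v0,w,h,thr):
    m=(g[v0:v0+h,u0:u0+w]<thr).astype(np.uint8)
    n,l,st,ce=cv2.connectedComponentsWithStats(m); i=1+np.argmax(st[1:,4]); return ce[i]+[u0,v0],st[i].tolist()
h=blob(266,160,28,28,205); print("hole",h)
R=np.array(s["orientation"]);ax=R[:,2].copy(); ax[2]=0; ax/=np.linalg.norm(ax); B=np.stack([ax,[-ax[1],ax[0],0],[0,0,1]])
H=onplane(c,[h[0]],s["tcp_pos"][2]-.0525,s)[0]
H2=onplane(c,[h[0]],s["tcp_pos"][2]-.0555,s)[0]
p=onplane(c,[[281,25],[281,136]],.137,s)
for q in (H,H2,*p): print(np.round((B@(q-s["tcp_pos"]))*1000,1),np.round(q,4))
print("yaw tool",np.degrees(np.arctan2(ax[1],ax[0])),"pin line",np.degrees(np.arctan2(-(p[0]-p[1])[0],(p[0]-p[1])[1])),np.linalg.norm(p[0]-p[1]))
E
```

```text
hole (array([279.70954357, 174.23236515]), [6, 6, 17, 18, 241])
[  0.3  40.9 -52.5] [0.56   0.1848 0.2149]
[  0.3  40.5 -55.5] [0.56   0.1844 0.2119]
[   1.2  140.8 -130.4] [0.5459 0.2837 0.137 ]
[   1.2   61.5 -130.4] [0.5578 0.2053 0.137 ]
yaw tool 8.628540639119366 pin line 8.636805350742623 0.07930411109700294
```

Seat is at (0.2, 0.6) mm and the pin midpoint at (1.1, 101.1) mm in the hand frame; the yaw already matches to 0.01°. The shift is about (-14.1, +99.5) mm in world axes. I'll move over, then down to just above the tips.

```bash
python3 -m inch '[[-0.009,0.06,0,0,0,0,-1],[-0.022,0.15,0,0,0,0,-1],[-0.031,0.22,0,0,0,0,-1],[-0.035,0.249,0,0,0,0,-1],[-0.035,0.249,-0.03,0,0,0,-1],[-0.035,0.249,-0.09,0,0,0,-1],[-0.035,0.249,-0.135,0,0,0,-1],[-0.035,0.249,-0.15,0,0,0,-1],[-0.035,0.249,-0.155,0,0,0,-1],[-0.035,0.249,-0.155,0,0,0,-1],[-0.035,0.249,-0.155,0,0,0,-1]]'; python3 - <<'E'
from bench import env
import cv2,pickle,numpy as np
from h import *
s=env.get_state(); d={n:env.capture(n) for n in("wrist","top","side")}
pickle.dump((s,d),open("c3.pkl","wb"))
print(np.round(s["tcp_pos"],4),np.round(s["contact_force"],2),np.round(s["ft_torque"],2),np.round(s["orientation"],4).tolist())
a=[cv2.resize(d["wrist"]["frame"][60:220,170:390],None,fx=1.8,fy=1.8),cv2.resize(d["side"]["frame"][190:330,130:250],None,fx=2.3,fy=2.3)]
h=min(x.shape[0] for x in a)
cv2.imwrite("pics/c3.png",np.hstack([x[:h] for x in a])[:,:,::-1])
E
```

```text
clock: 6.8
tcp_pos: [0.5527, 0.244, 0.2066]
orientation: [[0.15, -0.0, 0.989], [-0.989, -0.001, 0.15], [0.001, -1.0, -0.0]]
contact_force: [1.0, 0.2, -2.5]
opening: 0.0099
[0.5527 0.244  0.2066] [ 1.05  0.17 -2.51] [ 0.02 -0.19 -0.01] [[0.1496, -0.0001, 0.9887], [-0.9887, -0.0008, 0.1496], [0.0007, -1.0, -0.0002]]
```

View pics/c3.png

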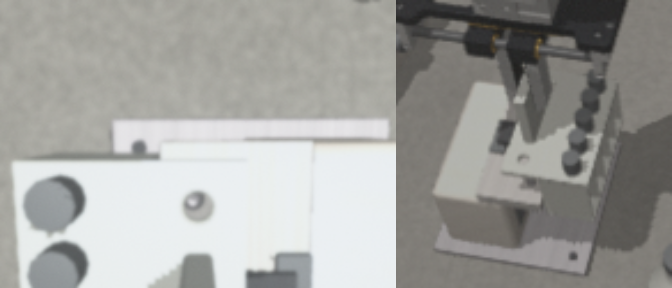

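```bash
python3 - <<'E'
import pickle,numpy as np,cv2
from bench import env
s=env.get_state(); print(np.round(s["tcp_pos"],4),s["clock"],np.round(s["contact_force"],2))
from h import *
s,d=pickle.load(open("c3.pkl","rb")); c=d["wrist"]; im=c["frame"]
u0,v0=262,158
cv2.imwrite("pics/c3h.png",cv2.resize(im[v0:v0+36,u0:u0+36,::-1],None,fx=14,fy=14,interpolation=cv2.INTER_NEAREST))
E
```

```text
[0.5524 0.2443 0.2065] 6.95 [-0.46 -0.76 -3.52]
```

View pics/c3h.png

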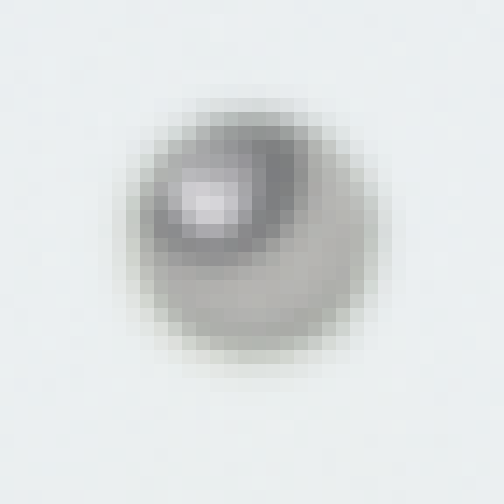

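```bash
python3 - <<'E'
import pickle,numpy as np,cv2
from h import *
s,d=pickle.load(open("c3.pkl","rb")); c=d["wrist"]
R=np.array(s["orientation"]);ax=R[:,2].copy(); ax[2]=0; ax/=np.linalg.norm(ax); B=np.stack([ax,[-ax[1],ax[0],0],[0,0,1]])
H=onplane(c,[[279.5,174.3]],s["tcp_pos"][2]-.0525,s)[0]
p=onplane(c,[[276.5,172.1]],.137,s)[0]
for q in (H,p): print(np.round((B@(q-s["tcp_pos"]))*1000,1),np.round(q,4))
print("pin-hole world",np.round((p-H)*1000,2), "yaw",np.degrees(np.arctan2(ax[1],ax[0])))
Hs=tri((d["side"],(0,0),None),(d["top"],(0,0),None)) if 0 else None
E
```

```text
[  0.3  40.9 -52.5] [0.5469 0.2845 0.1541]
[ -1.6  40.2 -69.6] [0.5451 0.2835 0.137 ]
pin-hole world [ -1.78  -0.97 -17.1 ] yaw 8.60621644489842
```

```bash
python3 -m inch '[[-0.003,-0.003,-0.005,0,0,0,-1],[-0.003,-0.003,-0.015,0,0,0,-1],[-0.003,-0.003,-0.015,0,0,0,-1],[-0.003,-0.003,-0.015,0,0,0,-1]]'; python3 - <<'E'
from bench import env
import cv2,pickle,numpy as np
from h import *
s=env.get_state(); d={n:env.capture(n) for n in("wrist","side","top")}
pickle.dump((s,d),open("c4.pkl","wb"))
print(np.round(s["tcp_pos"],4),np.round(s["contact_force"],2),np.round(s["ft_torque"],2))
u0,v0=262,158
a=cv2.resize(d["wrist"]["frame"][v0:v0+36,u0:u0+36],(432,432),interpolation=cv2.INTER_NEAREST)
b=cv2.resize(d["side"]["frame"][222:294,140:200],(360,432),interpolation=cv2.INTER_CUBIC)
cv2.imwrite("pics/c4.png",np.hstack([a,b])[:,:,::-1])
E
```

```text
clock: 7.35
tcp_pos: [0.551, 0.2431, 0.2002]
orientation: [[0.15, -0.001, 0.989], [-0.989, -0.001, 0.15], [0.001, -1.0, -0.001]]
contact_force: [0.4, -1.0, -3.1]
opening: 0.0095
[0.551  0.2431 0.2002] [ 0.4  -0.97 -3.11] [-0.01 -0.23  0.04]
```

View pics/c4.png

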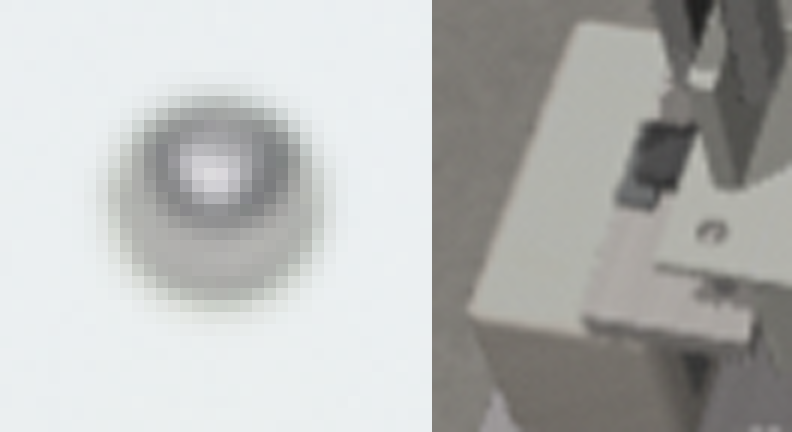

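```bash
python3 - <<'E'
import pickle,numpy as np,cv2
from h import *
s,d=pickle.load(open("c4.pkl","rb")); c=d["wrist"]
H=onplane(c,[[279.5,174.3]],s["tcp_pos"][2]-.0525,s)[0]
p=onplane(c,[[279.2,172.0]],.137,s)[0]
print(np.round(H,4),np.round(p,4),"pin-hole world",np.round((p-H)*1000,2))
E
```

```text
[0.5451 0.2836 0.1477] [0.5449 0.2836 0.137 ] pin-hole world [ -0.2    0.08 -10.72]
```

The pin tip sits in the hole to within 0.2 mm once projected to its own height. I'll lower gently onto the tips.

```bash
python3 -m inch '[[0,0,-0.005,0,0,0,-1],[0,0,-0.01,0,0,0,-1],[0,0,-0.015,0,0,0,-1],[0,0,-0.02,0,0,0,-1],[0,0,-0.025,0,0,0,-1],[0,0,-0.025,0,0,0,-1]]'
```

```text
clock: 8.1
tcp_pos: [0.5512, 0.2432, 0.1901]
orientation: [[0.15, -0.001, 0.989], [-0.989, -0.001, 0.15], [0.001, -1.0, -0.001]]
contact_force: [0.7, 1.3, -3.6]
opening: 0.0098
```

```bash
python3 -m inch '[[0,0,-0.0025,0,0,0,-1],[0,0,-0.005,0,0,0,-1],[0,0,-0.0075,0,0,0,-1],[0,0,-0.01,0,0,0,-1],[0,0,-0.01,0,0,0,-1]]'; python3 -m inch '[[0,0,-0.0025,0,0,0,-1],[0,0,-0.005,0,0,0,-1],[0,0,-0.0075,0,0,0,-1],[0,0,-0.01,0,0,0,-1],[0,0,-0.01,0,0,0,-1]]'
```

```text
clock: 8.6
tcp_pos: [0.5509, 0.2433, 0.1863]
orientation: [[0.15, -0.001, 0.989], [-0.989, -0.0, 0.15], [0.0, -1.0, -0.001]]
contact_force: [-0.5, 0.8, -0.9]
opening: 0.0094
clock: 9.1
tcp_pos: [0.5507, 0.2434, 0.1824]
orientation: [[0.15, -0.001, 0.989], [-0.989, -0.0, 0.15], [0.0, -1.0, -0.001]]
contact_force: [-2.1, 1.5, 2.5]
opening: 0.0095
```

```bash
python3 -m inch '[[0,0,-0.0025,0,0,0,-1],[0,0,-0.005,0,0,0,-1],[0,0,-0.0075,0,0,0,-1],[0,0,-0.01,0,0,0,-1],[0,0,-0.01,0,0,0,-1]]'
```

```text
clock: 9.6
tcp_pos: [0.5507, 0.2435, 0.1778]
orientation: [[0.15, -0.002, 0.989], [-0.989, -0.0, 0.15], [-0.0, -1.0, -0.002]]
contact_force: [-2.0, 0.9, 0.1]
opening: 0.0095
```

```bash
python3 -m inch '[[0,0,-0.0025,0,0,0,-1],[0,0,-0.005,0,0,0,-1],[0,0,-0.0075,0,0,0,-1],[0,0,-0.0075,0,0,0,-1]]'
```

```text
clock: 10.0
tcp_pos: [0.5506, 0.2435, 0.1745]
orientation: [[0.15, -0.002, 0.989], [-0.989, -0.0, 0.15], [-0.0, -1.0, -0.002]]
contact_force: [-1.9, 0.8, -0.3]
opening: 0.0096
```

```bash
python3 -m inch '[[0,0,-0.001,0,0,0,-1],[0,0,-0.002,0,0,0,-1],[0,0,-0.003,0,0,0,-1],[0,0,-0.003,0,0,0,-1]]'
```

```text
clock: 10.4
tcp_pos: [0.551, 0.2433, 0.1729]
orientation: [[0.15, -0.002, 0.989], [-0.989, -0.001, 0.15], [0.0, -1.0, -0.002]]
contact_force: [-0.1, 0.6, -3.7]
opening: 0.0099
```

The sideways force dropped to zero, which suggests the catch snapped. I'll press slightly to confirm it is seated.

```bash
python3 -m inch '[[0,0,-0.0015,0,0,0,-1],[0,0,-0.0025,0,0,0,-1],[0,0,-0.0025,0,0,0,-1]]'; python3 - <<'E'
from bench import env
import cv2,pickle,numpy as np
from h import *
s=env.get_state(); d={n:env.capture(n) for n in("wrist","side","top")}
pickle.dump((s,d),open("c5.pkl","wb"))
print(np.round(s["tcp_pos"],4),np.round(s["contact_force"],2),np.round(s["ft_torque"],2))
a=cv2.resize(d["wrist"]["frame"][100:250,200:350],(432,432),interpolation=cv2.INTER_CUBIC)
b=cv2.resize(d["side"]["frame"][222:294,140:200],(360,432),interpolation=cv2.INTER_CUBIC)
cv2.imwrite("pics/c5.png",np.hstack([a,b])[:,:,::-1])
E
```

```text
clock: 10.7
tcp_pos: [0.5512, 0.2433, 0.1726]
orientation: [[0.15, -0.001, 0.989], [-0.989, -0.0, 0.15], [0.0, -1.0, -0.001]]
contact_force: [-0.9, -0.3, 2.9]
opening: 0.0097
[0.5512 0.2433 0.1726] [-0.92 -0.29  2.94] [0.01 0.09 0.  ]
```

View pics/c5.png

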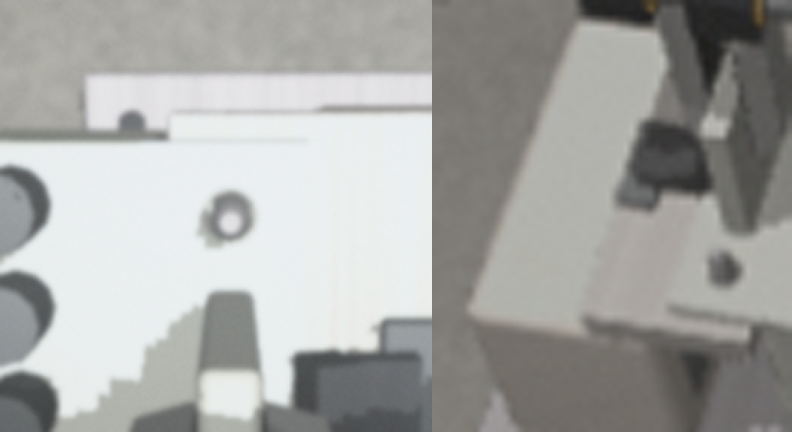

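```bash
python3 -m inch '[[0,0,-0.002,0,0,0,-1],[0,0,-0.004,0,0,0,-1],[0,0,-0.004,0,0,0,-1]]'; python3 -m inch '[[0,0,0.001,0,0,0,-1],[0,0,0.001,0,0,0,-1]]'
```

```text
clock: 11.15
tcp_pos: [0.5512, 0.2433, 0.1725]
orientation: [[0.15, 0.0, 0.989], [-0.989, -0.0, 0.15], [0.0, -1.0, 0.0]]
contact_force: [-2.8, 0.1, 8.8]
opening: 0.0094
clock: 11.35
tcp_pos: [0.5513, 0.2433, 0.1726]
orientation: [[0.15, 0.001, 0.989], [-0.989, -0.0, 0.15], [0.0, -1.0, 0.0]]
contact_force: [-0.9, 0.9, 0.1]
opening: 0.0096
```

```bash
python3 -m inch '[[0,0,0.002,0,0,0,-1],[0,0,0.004,0,0,0,-1],[0,0,0.004,0,0,0,-1]]'
```

```text
clock: 11.65
tcp_pos: [0.5512, 0.2432, 0.1732]
orientation: [[0.15, -0.001, 0.989], [-0.989, -0.001, 0.15], [0.0, -1.0, -0.001]]
contact_force: [0.3, 0.6, -6.0]
opening: 0.0099
```

The tug gives -6 N at only 0.6 mm of rise, more than the 3.5 N weight, so the catch is holding. I'll settle it back and release.

```bash
python3 -m inch '[[0,0,-0.001,0,0,0,-1],[0,0,-0.002,0,0,0,-1],[0,0,-0.002,0,0,0,-1]]'; python3 -m inch '[[0,0,0,0,0,0,-0.5],[0,0,0,0,0,0,-0.5],[0,0,0,0,0,0,-0.5],[0,0,0,0,0,0,-0.5],[0,0,0,0,0,0,-0.5]]'
```

```text
clock: 11.95
tcp_pos: [0.5512, 0.2433, 0.1726]
orientation: [[0.15, -0.0, 0.989], [-0.989, -0.001, 0.15], [0.0, -1.0, -0.0]]
contact_force: [-0.8, 0.8, -2.3]
opening: 0.0092
clock: 12.45
tcp_pos: [0.5513, 0.2432, 0.1727]
orientation: [[0.15, -0.0, 0.989], [-0.989, -0.0, 0.15], [0.0, -1.0, -0.0]]
contact_force: [-0.2, 0.7, -0.3]
opening: 0.0233
```

Released at 23 mm opening. I'll go straight up, then back off to -y so the cameras get a clear look.

```bash
python3 -m inch '[[0,0,0.02,0,0,0,-0.5],[0,0,0.06,0,0,0,-0.5],[0,0,0.13,0,0,0,-0.5],[0,0,0.23,0,0,0,-0.5],[0.01,-0.06,0.3,0,0,0,-0.5],[0.02,-0.14,0.3,0,0,0,-0.5],[0.03,-0.22,0.3,0,0,0,-0.5],[0.03,-0.22,0.3,0,0,0,-0.5],[0.03,-0.22,0.3,0,0,0,-0.5]]'; python3 - <<'E'
from bench import env
import cv2,pickle,numpy as np
from h import *
s=env.get_state(); d={n:env.capture(n) for n in("wrist","side","top")}
pickle.dump((s,d),open("c6.pkl","wb"))
print(np.round(s["tcp_pos"],4),np.round(s["contact_force"],2))
a=cv2.resize(d["wrist"]["frame"][0:210,180:390],(432,432),interpolation=cv2.INTER_CUBIC)
b=cv2.resize(d["side"]["frame"][205:295,140:215],(360,432),interpolation=cv2.INTER_CUBIC)
cv2.imwrite("pics/c6.png",np.hstack([a,b])[:,:,::-1])
# holder: flange/rack top expected z .121, tab top .184
for n,st in (("wrist",s),("side",None)):
    P=cloud(d[n],st)
    near=np.linalg.norm(P[:,:,:2]-[.53,.243],axis=2)<.1
    for a0,b0 in((.1182,.1235),(.176,.19)):
        m=near&(P[:,:,2]>a0)&(P[:,:,2]<b0);Q=P[m]
        if len(Q)<10: print(n,a0,len(Q));continue
        r=cv2.minAreaRect((Q[:,:2]*1000).astype(np.float32))
        print(n,a0,len(Q),"z",np.round(np.median(Q[:,2]),4),np.round(np.array([*r[0],*r[1],r[2]]),1))
E
```

```text
clock: 13.35
tcp_pos: [0.5634, 0.155, 0.2933]
orientation: [[0.149, 0.001, 0.989], [-0.989, 0.0, 0.149], [-0.0, -1.0, 0.001]]
contact_force: [-0.4, -0.3, -0.8]
opening: 0.0235
[0.5634 0.155  0.2933] [-0.43 -0.33 -0.81]
wrist 0.1182 8216 z 0.12 [544.5 243.5 106.3 109.4   8.8]
wrist 0.176 982 z 0.1832 [549.7 244.1   9.4  49.1   8.7]
side 0.1182 1059 z 0.1204 [544.3 244.3 108.4 116.    9.2]
side 0.176 133 z 0.1835 [549.6 243.6  11.3  51.5   8.5]
```

View pics/c6.png

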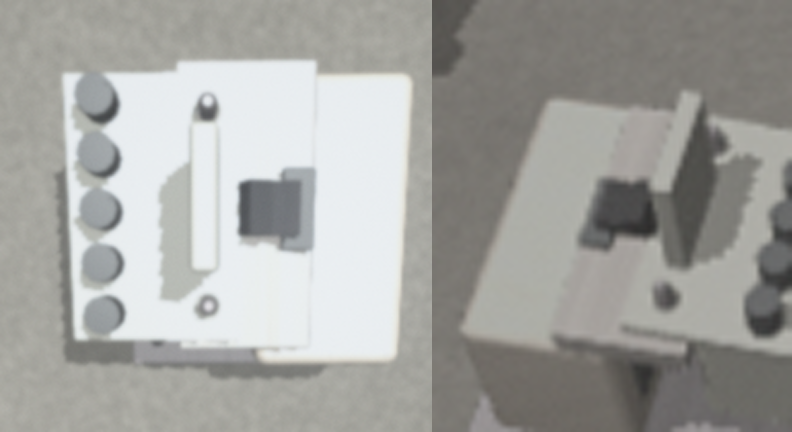

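```bash
python3 - <<'E'
import pickle,numpy as np,cv2
from h import *
for f in("c0.pkl","c4.pkl","c5.pkl","c6.pkl"):
    s,d=pickle.load(open(f,"rb"))
    for n in ("side","wrist"):
        if n=="wrist" and f in("c0.pkl","c4.pkl","c5.pkl"): continue
        P=cloud(d[n],s if n=="wrist" else None)
        g=cv2.cvtColor(d[n]["frame"],cv2.COLOR_RGB2GRAY)
        ax=np.array([.9887,.150]); ay=np.array([-.150,.9887])
        X=(P[:,:,:2]-[.5508,.2445])@ax; Y=(P[:,:,:2]-[.5508,.2445])@ay
        m=(P[:,:,2]>.1235)&(P[:,:,2]<.145)&(np.abs(Y)<.02)&(X>.007)&(X<.06)&(g<120)
        print(f,n,m.sum(),"front x pct",np.round(np.percentile(X[m],[1,5,50,95])*1000,1),"zmax",P[m][:,2].max().round(4))
s0,d0=pickle.load(open("c0.pkl","rb")); s6,d6=pickle.load(open("c6.pkl","rb"))
a=d0["side"]["frame"].astype(int);b=d6["side"]["frame"].astype(int)
for nm,(u,v) in dict(rack=(286,125),bottle=(255,320),jar=(219,122),beaker=(236,110),box=(190,167),dish=(285,258),weight=(136,331)).items():
    print(nm,np.abs(a-b)[v-12:v+12,u-12:u+12].mean().round(1))
E
```

```text
c0.pkl side 138 front x pct [14.4 15.6 25.8 39.1] zmax 0.1363
c4.pkl side 78 front x pct [22.9 23.6 32.  38.8] zmax 0.1345
c5.pkl side 109 front x pct [14.6 16.7 28.4 38.6] zmax 0.1342
c6.pkl side 116 front x pct [15.  16.2 27.1 38.1] zmax 0.1356
c6.pkl wrist 639 front x pct [14.9 15.7 25.  36.1] zmax 0.1355
rack 2.7
bottle 3.0
jar 50.8
beaker 28.9
box 32.1
dish 3.4
weight 3.0
```

```bash
python3 - <<'E'
from bench import env
import pickle,cv2
s,d=pickle.load(open("c6.pkl","rb")); cv2.imwrite("pics/top6.png",d["top"]["frame"][:,:,::-1])
print(env.close_job())
E
```

```text
the job is handed in; nothing more can be done
None
```

View pics/top6.png

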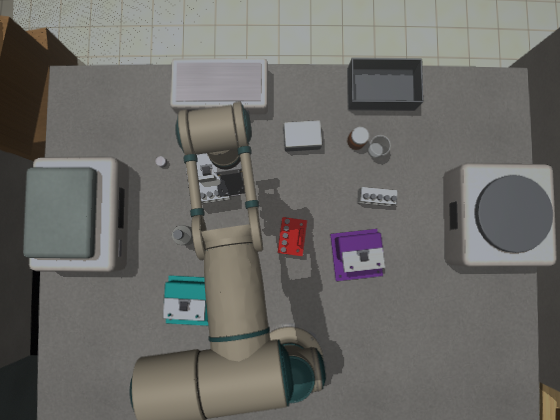

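The white holder is hanging on both pins of the white stand, released and with the catch closed. I handed it in at about 13.5 s of the 67 s allowed; no verdict was reported.

**What I did:** I gripped the holder by its tab and lined the holes up with the pins using the wrist camera. The pins' midpoint turned out to be about 5 mm off the stand's middle. I then lowered it in small steps; the highest force I read was about 9 N up on the tool, roughly 12 N on the stand with the holder's weight.

**Last checks:**
- **Seating:** the holder came to a hard stop at full depth. The tab top is at z 0.183, against an expected 0.184. The tab is within about 1–1.5 mm of the measured pin midpoint, and the heading is 8.7° against the pin line's 8.6°.
- **Catch:** its front edge is back where it started, within about 0.5 mm and over the flange. A light upward tug held at 6 N, well above the 3.5 N weight.
- **Bystanders:** the rack, bottle, dish and weight areas look unchanged in the side view. The jar, beaker and tip box areas did differ there; I put this down to the arm being in front of them. In the last top view, which I looked at only after handing in, all three are at the same pixels as at the start.

No check failed. The wrist camera's reading of the pins shifted by about 1 mm between the far and near views, so I used the near one.

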